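Weigh the jar caddy on the spring scale and hang it on the other rail

ROBOT

A 6-joint arm with a two-finger parallel gripper is mounted at the origin on the work surface. World frame = base frame: x ahead of the robot, y to its left, z up, the work surface at z = 0. Lengths are in m, angles in degrees, forces in N, time in s.
With the tool pointing down it reaches from about 0.35 to 0.775 m from the base axis. Payload 5.5 kg.
Tool frame: the origin (TCP) lies at the very end of the fingers, on their centre line; the grasp point (between the pads) lies 19 mm behind it (r.tcp_to_grasp is the distance from the TCP to the grasp point, in m); z points along the fingers, y is the line along which they close (so a half turn about z gives the same grasp; the last joint's range is limited). The gripper opens to 85 mm and grips with 20 to 120 N. Pads are 22 mm wide; open, the fingers measure 114 mm over their backs; the gripper's body (76 mm by 85 mm) begins 54 mm behind the grasp point. The pads swing forward as they close: fully open they stand 13 mm farther back than shut.
Start: joints at [-73.029, 17.945, 2.641, 74.691, 0, 82.002], TCP at [0.243, -0.521, 0.231] pointing down, gripper open.
Joint ranges: [-158.12, 158.12], [-49.38, 96.58], [-58.88, 72.47], [-126.05, 133.96], [-84.25, 85.87], [-180, 180]. Speed limits (degrees/s): [147.25, 147.25, 180, 180, 180, 180].

INTERFACE

Orientations are given as a 3x3 rotation matrix whose columns are the frame's x, y, z axes.
In Python, from bench import r gives the robot as it stands.
- The arm moves only by the tool step_hand, called after "Emit:" by a JSON object that holds its "op" and its "data", one argument or row to a line. Schema: {"type":"object","properties":{"steps":{"type":"array","items":{"type":"number"},"minItems":6,"maxItems":120},"finger_gap":{"type":"number"},"clamp_n":{"type":"number"},"only":{"type":"string"},"quiet":{"type":"boolean"},"lines":{"type":"string"}},"required":["steps"],"additionalProperties":false}. steps is one flat list of numbers that holds 1 to 20 rows one after another, with no inner brackets; each row has 6 numbers: dx, dy, dz in shares of the most that a row can go, 1 being 62.5 mm, then a rotation vector rx, ry, rz in fractions of the full range, 1 being 4 rad; each row shifts and turns the commanded pose from where the row before left it, along the tool's axes as they then stand; what a row does not reach is not made up. A row lasts 1/8 s, in which the tool goes at most 0.0625 m and 10.7 degrees, less where a joint would pass 70% of its speed; a pose out of reach is approached as far as the arm can. finger_gap is the opening from 0.0 (shut) to 1.0 (fully open), set as the call begins (left out keeps the last). The fingers move at their own pace and stop on an object; clamp_n is the grip in N (left out, the last holds). Time passes only in rows, so rows that do not move let the fingers close. The tool returns the time, the measured TCP pose, the force, the opening and the grip force at its end. only (a regular expression) keeps the lines of the reply that match it, lines (a string "A,B") keeps lines A to B, and quiet returns only ok. Input that does not fit is refused with a message, and nothing moves.
- r.state(): the state, without advancing time (a new reading comes with each control period).
- r.grab_frame(name): name is "scene" or "top" or "wrist"; returns a dict with "color" (400x640x3 uint8, red, green, blue), "fx", "fy", "cx", "cy" (pixels), "D" ([k1, k2, p1, p2, k3] as OpenCV has them; the pictures are not rectified), "eye" and "attitude" of the camera in the world. Camera axes: x right, y down, z forward; pixel columns grow to the right and rows downward; lengths in m; the calibration is good to about 2 mm. A picture is of the moment at which its call begins. There is no depth.
- r.close_job(): hands the job in; it is judged then, once.
The state is a dict: "time_s": time; "joints": joint angles; "dq": joint speeds; "joint_efforts": joint torques, N m; "eef_pos": TCP position; "tcp_rot": TCP orientation; "force": force on the tool from outside, world axes, zero at the start; "ft_torque": the same for the moment, N m; "finger_gap": opening from 0.0 (shut) to 1.0 (fully open); "grasp_force": force on a finger pad.
Only numpy, scipy, OpenCV 4.12 (cv2) and the standard library are available. Lean on these libraries where they do the work, as an engineer would, in place of code of your own. Each camera call takes 0.05 s, during which the arm holds its last target. There are 200 camera calls.

TASK

Weigh the jar caddy: lift it off its rail over the end stop, hang it on the sprung hook of the scale without ever bottoming out the spring, let go and wait a couple of seconds until it hangs still. Then take it off the hook again and hang it by its bar, level and still, on the other, empty rail, and let go. Leave the spice jar, the can and the mill where they stand.

Things in the scene. Friction and masses are not known exactly. Their poses are not given: they have to be found in the camera images.
- caddy: loose jar caddy, 0.3 to 0.6 kg: wooden tray 80 (x) x 104 (y) x 45 mm holding a fixed 62 mm jar whose top is 71 mm above the origin; flat steel bail (uprights 14 mm in x, 104 mm apart inside) with a grip block on top. A bar passes along x through the closed window between jar top and crossbar underside (145 mm up). Origin: centre of the underside, z up. Starts on rail_a, x axis along rail_a's
- caddy_bar (a point): middle of the underside of the caddy's crossbar (crossbar 14 mm in x, 8 mm thick), 145 mm above the caddy's origin: the point that rests on a bar's top. Axes as the caddy's
- caddy_grip (a point): where to grip the caddy: inside its wooden grip block, 24 mm (x) x 20 mm (y), which stands 45 mm tall on the crossbar from 153 to 198 mm above the caddy's origin; the point lies 180 mm above the origin, 35 mm above caddy_bar. Grip it from above with the fingers closing along the caddy's y axis. Axes as the caddy's
- rail_a: fixed rail that carries the caddy at the start: white post 60 x 40 mm, 214 mm tall, on a wooden foot. A steel bar (12 mm wide, 10 mm thick, top 200 mm above the table) sticks out level along the body's -x, roughly towards the robot, ending 160 mm from the origin in an upturned end stop 8 mm thick, 15 mm above the bar's top. Origin: centre of the foot's underside
- rail_a_seat (a point): top of rail_a's bar, 105 mm from the body's origin along its -x (47 mm short of the end stop's inner face). Its x axis runs along the bar, away from the end stop towards the post
- rail_b: fixed rail like rail_a, empty at the start: white post 60 x 40 mm, 214 mm tall, on a wooden foot. A steel bar (12 mm wide, 10 mm thick, top 200 mm above the table) sticks out level along the body's -x, roughly towards the robot, ending 160 mm from the origin in an upturned end stop 8 mm thick, 15 mm above the bar's top. Origin: centre of the foot's underside
- rail_b_seat (a point): top of rail_b's bar, 105 mm from the body's origin along its -x (47 mm short of the end stop's inner face). Its x axis runs along the bar, away from the end stop towards the post
- scale: fixed spring scale: thick white column 60 x 76 mm, 255 mm tall, tick marks and pointer on sides and back, wooden foot. Its hook, a steel bar with end stop of the same shape and reach as a rail's, along the body's -x, slides straight down on a spring; its top is 215 mm above the table when empty. Origin: centre of the foot's underside. Scale and rails swap places from start to start
- scale_seat (a point): top of the scale hook's bar, moving with it, 105 mm from the body's origin along its -x (47 mm short of the end stop's inner face). Its x axis runs along the bar, away from the end stop towards the column
- scale_hook (a joint): dip of the sprung hook, m: 0 empty, 0.06 at the bottom of its travel. Spring 180 N/m (18 to 32 mm under the caddy), lightly damped: a caddy let go too high bobs for about 1.5 s and can bottom out, so lower it about 25 mm past first contact before letting go. When the caddy is lifted off, the hook follows it up to 0
- spice_jar: bystander: glass spice jar with wooden lid, 58 mm across, 62 mm tall, origin centre of underside
- can: bystander: flat food can, 72 mm across, 45 mm tall, origin centre of underside
- mill: bystander: white ceramic mill, 54 mm across, 112 mm tall, origin centre of underside

How it is judged (in metres and radians):
On the way:
1. the caddy hangs by its crossbar on the dipped scale hook, let go and still, for 1 s (x of caddy_bar in the frame of scale_seat between -0.045 and 0.045 m and y of caddy_bar in the frame of scale_seat between -0.022 and 0.022 m and z of caddy_bar in the frame of scale_seat between -0.008 and 0.008 m and contact force between caddy and scale above 1 N and contact force between caddy and the fingers below 0.1 N and angle between caddy's own z axis and vertical below 0.2 rad and value of joint scale_hook above 0.012 m and linear speed of caddy below 0.02 m/s and angular speed of caddy below 0.25 rad/s), for 1 s.
At the end, for the whole second after the job is handed in: The caddy hangs by its crossbar on rail_b (within 45 mm of the seat along the bar, 22 mm across, 8 mm in height), tilted under 0.2 rad, still (0.02 m/s, 0.25 rad/s), fingers off; scale hook empty (dip under 6 mm); bystanders within 30 mm of their start (x of caddy_bar in the frame of rail_b_seat between -0.045 and 0.045 m and y of caddy_bar in the frame of rail_b_seat between -0.022 and 0.022 m and z of caddy_bar in the frame of rail_b_seat between -0.008 and 0.008 m and contact force between caddy and rail_b above 1 N and contact force between caddy and the fingers below 0.1 N and angle between caddy's own z axis and vertical below 0.2 rad and value of joint scale_hook below 0.006 m and linear speed of caddy below 0.02 m/s and angular speed of caddy below 0.25 rad/s and distance of each of spice_jar, can, mill from where it was at the start of the episode below 0.03 m); the robot touches nothing.
It fails at once if the scale's spring is bottomed out (dip over 55 mm) (value of joint scale_hook above 0.055 m).
It fails at once if a bystander is moved more than 30 mm (distance of any of spice_jar, can, mill from where it was at the start of the episode above 0.03 m).
It fails at once if the caddy is tipped more than 0.6 rad (angle between caddy's own z axis and vertical above 0.6 rad).
It also fails if it takes over 58 s, if anything falls off the work surface, if the arm or the gripper's body presses on something with over 40 N, if the wrist force passes 120 N, or if a joint passes its speed limit or range.

## Working session

There is one attempt and no reset: what is moved stays moved. The work goes in short steps, Python scripts to look and compute and a tool call to move; the robot and the scene stay as the last step left them, time stands still between calls to the robot, and variables do not carry over. Pictures are saved under pics/ and viewed, at most 10 in all, crops included, and the job is handed in when it is done.

```bash
ls; mkdir -p pics; python3 - <<'E'
from bench import r
import cv2,pickle
d={}
for n in("scene","top"):
    f=r.grab_frame(n);d[n]=f;cv2.imwrite(f"pics/{n}0.png",f["color"][:,:,::-1]);print(n,f["fx"],f["D"],f["eye"],f["attitude"])
pickle.dump(d,open("f0.pkl","wb"))
s=r.state();print(s["time_s"],s["eef_pos"],s["tcp_rot"])
E
```

```text
bench.py
pics
scene 372.2504433615421 [-0.06481489  0.          0.          0.          0.        ] [0.91166991 0.59138888 0.85591361] [[-0.88999647  0.29021333 -0.35168523]
 [ 0.45590157  0.57948852 -0.67553447]
 [ 0.00774845 -0.76155714 -0.64805145]]
top 371.623646837586 [-0.01625156  0.          0.          0.          0.        ] [ 0.42870979 -0.08330396  1.1558778 ] [[-1.94866906e-02 -9.93200886e-01  1.14770501e-01]
 [-9.99809677e-01  1.94654416e-02 -1.30598047e-03]
 [-9.36957529e-04 -1.14774107e-01 -9.93391175e-01]]
0.1 [ 0.24260006 -0.52079158  0.23049532] [[ 9.06520687e-01  4.22161132e-01 -4.72113531e-04]
 [ 4.22161323e-01 -9.06519300e-01  1.60535022e-03]
 [ 2.49736440e-04 -1.65459126e-03 -9.99998600e-01]]
```

View pics/scene0.png

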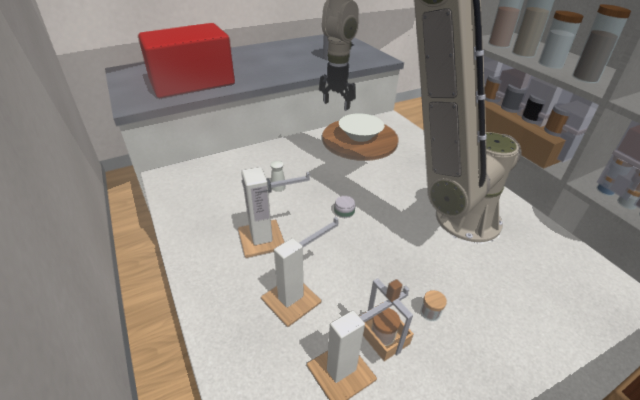

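View pics/top0.png

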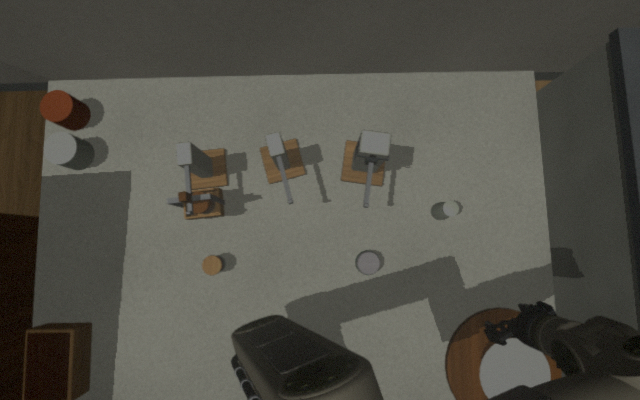

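The scene picture shows the scale (ticks on its column) at (258,205), the empty rail_b at (290,275) and rail_a with the caddy at (345,350). In the top view, rail_a's post is at (184,150), rail_b's at (275,145) and the scale at (374,145). The can is at (368,263), the jar at (213,265) and the mill at (450,208). I'll enlarge the top view next.

```bash
python3 - <<'E'
import cv2
a=cv2.imread("pics/top0.png")[120:220,160:300];b=cv2.imread("pics/top0.png")[120:220,260:400]
cv2.imwrite("pics/crop.png",cv2.resize(cv2.imread("pics/top0.png")[120:220,160:400],None,fx=3.33,fy=3.33,interpolation=cv2.INTER_CUBIC))
c=cv2.imread("pics/scene0.png")[160:400,230:450]
cv2.imwrite("pics/crops.png",cv2.resize(c,None,fx=2.5,fy=2.5,interpolation=cv2.INTER_CUBIC))
E
```

```text
(no output)
```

View pics/crop.png

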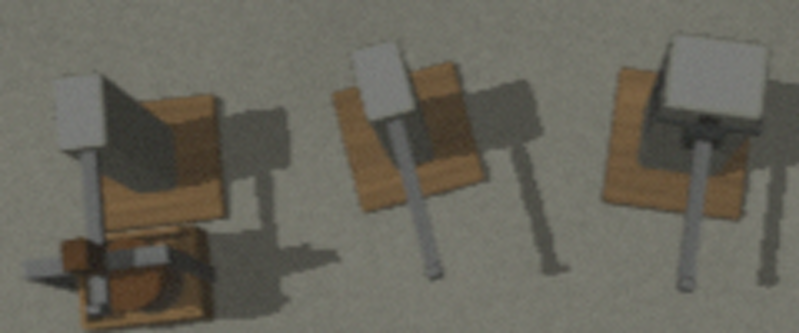

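View pics/crops.png

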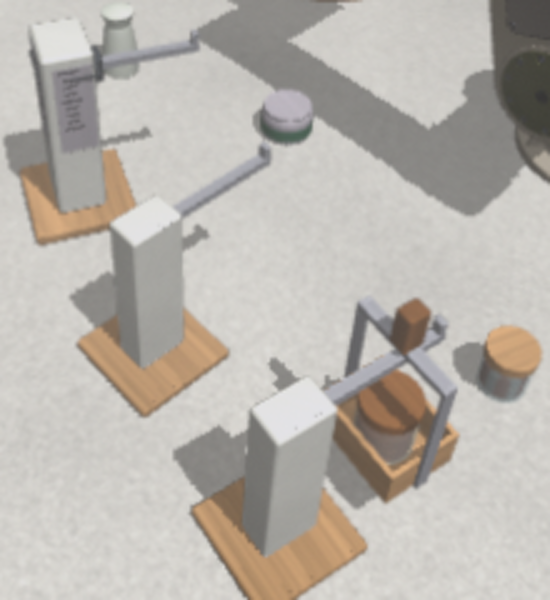

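The top crop shows the post-top corners, end stops and bail clearly, and the scene crop shows the same features. The crossbar ends are at about (25,271) and (170,255) in the top crop. I'll fit planar poses from both views.

```bash
cat >h.py <<'E'
import numpy as np,cv2,pickle
from scipy.optimize import least_squares
def proj(f,P):
    R=np.array(f["attitude"]).T;t=-R@np.array(f["eye"])
    K=np.array([[f["fx"],0,f["cx"]],[0,f["fy"],f["cy"]],[0,0,1]])
    return cv2.projectPoints(np.array(P,float),cv2.Rodrigues(R)[0],t,K,np.array(f["D"]))[0][:,0]
def world(p,B):
    c,s=np.cos(p[2]),np.sin(p[2]);B=np.array(B,float)
    return B@np.array([[c,s,0],[-s,c,0],[0,0,1]])+[p[0],p[1],0]
def fit(obs,x0):  # obs: list of (frame, bodypts, pixels)
    g=lambda p:np.concatenate([(proj(f,world(p,B))-u).ravel() for f,B,u in obs])
    s=least_squares(g,x0,loss="soft_l1");return s.x,g(s.x)
E
cat >m.py <<'E'
from h import *
d=pickle.load(open("f0.pkl","rb"))
T=lambda u:(np.array(u)+.5)/3.33-.5+[160,120]
S=lambda u:(np.array(u)+.5)/2.5-.5+[230,160]
def body(hx,hy,h,e):
    return [[hx,hy,h],[hx,-hy,h],[-hx,-hy,h],[-hx,hy,h],[-.156,0,e]]
R=body(.03,.02,.214,.215);C=body(.03,.038,.255,.230)
for n,B,t,s in [("rail_a",R,[(56,80),(103,73),(106,146),(64,152),(97,304)],[(281,443),(250,412),(304,381),(335,408),(440,322)]),
 ("rail_b",R,[(352,50),(398,40),(416,108),(371,120),(434,271)],[(134,242),(111,224),(151,198),(181,208),(265,150)]),
 ("scale",C,[(677,33),(768,40),(763,127),(663,117),(687,283)],[(44,58),(30,27),(80,18),(97,47),(195,36)]),
 ("caddy",[[0,.0555,.208],[0,-.0555,.208],[0,0,.253]],[(25,271),(170,255),(75,252)],[(450,388),(366,301),(415,307)])]:
    p,e=fit([(d["top"],B,T(t)),(d["scene"],B,S(s))],[.6,.1,0])
    print(n,p[:2].round(4),np.degrees(p[2]).round(2),"seat",world(p,[[-.105,0,.2]])[0].round(4),e.round(1))
f=d["top"]
for n,u,z in [("jar",(213,265),.062),("can",(368,263),.045),("mill",(452,208),.112)]:
    q=least_squares(lambda x:(proj(f,[[x[0],x[1],z]])[0]-u),[.4,0]).x;print(n,q.round(3))
E
python3 m.py
```

```text
rail_a [0.6655 0.2633] 5.99 seat [0.5611 0.2523 0.2   ] [-2.  -0.9 -0.9 -0.7  0.1 -0.2 -2.6 -0.1 -0.9  1.5 -1.9  0.6 -1.5 -2.5
  1.2 -4.2  1.2 -0.5 -0.7 -1.7]
rail_b [0.6857 0.0248] 14.0 seat [ 0.5838 -0.0006  0.2   ] [-0.9  0.   0.1 -0.9  0.5  0.4 -1.   0.8 -0.2  0.1 -0.9  0.9 -2.1 -1.6
  1.9 -2.9  0.4  2.2 -0.5 -2.5]
scale [ 0.6703 -0.2286] -8.64 seat [ 0.5665 -0.2129  0.2   ] [-1.9  0.2  1.   2.  -0.1 -0.8 -0.5 -1.7  0.3  1.6 -1.   1.5 -0.4 -1.5
  0.4 -1.6 -0.3  1.8  0.4 -2.2]
caddy [0.5462 0.2493] 5.08 seat [0.4416 0.24   0.2   ] [-0.4  0.1 -1.1  0.3 -0.4  1.4 -0.   0.2 -1.2 -1.8 -0.9  0.1]
jar [0.369 0.224]
can [ 0.365 -0.229]
mill [ 0.517 -0.463]
```

Units first: shifts go in shares of 62.5 mm and turns go in shares of 4 rad. So -0.0526 m is -0.8416, -0.03 m is -0.48, 6.5 degrees / 229.1831 = 0.0284.

Emit:
{"op": "step_hand", "data": {
  "steps": [0, 0, -0.48, 0, 0, 0.0284, 0, 0, -0.48, 0, 0, 0.0284, 0, 0, -0.48, 0, 0, 0.0284, 0.4288, -0.8416, 0, 0, 0, 0, 0.4288, -0.8416, 0, 0, 0, 0, 0.4288, -0.8416, 0, 0, 0, 0, 0.4288, -0.8416, 0, 0, 0, 0, 0.4288, -0.8416, 0, 0, 0, 0, 0.4288, -0.8416, 0, 0, 0, 0, 0.4288, -0.8416, 0, 0, 0, 0, 0.4288, -0.8416, 0, 0, 0, 0, 0.4288, -0.8416, 0, 0, 0, 0, 0.4288, -0.8416, 0, 0, 0, 0, 0.4288, -0.8416, 0, 0, 0, 0, 0.4288, -0.8416, 0, 0, 0, 0, 0.4288, -0.8416, 0, 0, 0, 0, 0.4288, -0.8416, 0, 0, 0, 0, 0, 0, 0, 0, 0, 0],
  "finger_gap": 1.0
}}

```text
time_s: 2.35
eef_pos: [0.5523, 0.1964, 0.321]
tcp_rot: [[0.983, 0.182, -0.011], [0.182, -0.982, 0.042], [-0.003, -0.043, -0.999]]
force: [-0.3, -0.1, -1.0]
finger_gap: 0.997
grasp_force: 0.0
```

```bash
python3 - <<'E'
from bench import r
import cv2,pickle
f=r.grab_frame("wrist");pickle.dump(f,open("w1.pkl","wb"));cv2.imwrite("pics/w1.png",f["color"][:,:,::-1])
s=r.state();print(s["eef_pos"],s["tcp_rot"],f["eye"])
E
```

```text
[0.55141654 0.19536513 0.32142465] [[ 0.98345074  0.18085576 -0.0107629 ]
 [ 0.18114971 -0.98257965  0.04149726]
 [-0.00307039 -0.04276021 -0.99908065]] [0.62981076 0.203826   0.46293617]
```

View pics/w1.png

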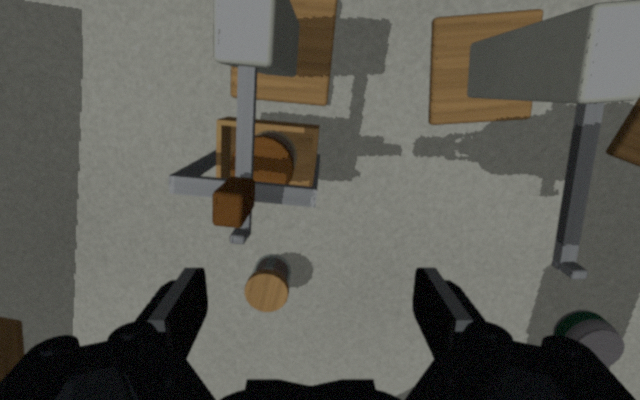

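The wrist view shows rail_a's near top edge at (215,63)-(272,66), the crossbar ends at (172,184) and (317,196), the grip block at (230,205), rail_a's stop at (238,238) and rail_b's stop at (571,270). I'll refine with these points.

```bash
cat >>m.py <<'E'
print("wrist")
w=pickle.load(open("w1.pkl","rb"))
for n,B,u in [("rail_a",[R[3],R[2],[-.156,0,.215]],[(215,63),(272,66),(238,237)]),
 ("rail_b",[R[0],R[3],[-.156,0,.215]],[(594,5),(583,103),(572,271)]),
 ("caddy",[[0,.0555,.208],[0,-.0555,.208]],[(172,185),(317,198)])]:
    p,e=fit([(w,B,np.array(u,float))],[.6,.1,0])
    print(n,p[:2].round(4),np.degrees(p[2]).round(2),"seat",world(p,[[-.105,0,.2]])[0].round(4),e.round(1))
E
python3 m.py|sed -n '/wrist/,$p'
```

```text
wrist
rail_a [0.6652 0.2634] 5.63 seat [0.5607 0.2531 0.2   ] [-2.1 -2.2  1.2  0.3  0.1  2.4]
rail_b [0.6843 0.0284] 12.76 seat [0.5819 0.0052 0.2   ] [ 0.6 -4.8 -7.3  0.5  0.5  4.2]
caddy [0.5464 0.2495] 5.98 seat [0.442  0.2386 0.2   ] [-0.8  0.   0.8  0.1]
```

```bash
cat >d.py <<'E'
# how far to a tool-down goal x y z yaw(deg), in the tool's axes
import sys,numpy as np
from bench import r
from scipy.spatial.transform import Rotation as Q
x,y,z,a=map(float,sys.argv[1:]);s=r.state();R=np.array(s["tcp_rot"]);a=np.radians(a);c,n=np.cos(a),np.sin(a)
G=np.array([[c,n,0],[n,-c,0],[0,0,-1]])
w=np.array([x,y,z])-s["eef_pos"]
print("rot",np.degrees(Q.from_matrix(R.T@G).as_rotvec()).round(2),"d_now",(R.T@w).round(4),"d_after",(G.T@w).round(4),"t",round(s["time_s"],2),"F",np.round(s["force"],1),"gap",round(s["finger_gap"],3),"grip",round(s["grasp_force"],1),"pos",np.round(s["eef_pos"],4))
E
python3 d.py .5464 .2495 .30 6
```

```text
rot [-2.44  0.27  4.43] d_now [ 0.0049 -0.0532  0.0237] d_after [ 0.0007 -0.0544  0.0214] t 2.4 F [-0.9 -0.6 -0.1] gap 0.999 grip 0.0 pos [0.5514 0.1954 0.3214]
```

Scaled: -0.0274 m is -0.4384, -0.027 m is -0.432, 4.43 degrees / 229.1831 = 0.0193.

Emit:
{"op": "step_hand", "data": {
  "steps": [0, 0, 0, -0.0106, 0.0012, 0.0193, 0, -0.432, 0.16, 0, 0, 0, 0, -0.4384, 0.176, 0, 0, 0, 0, 0, 0, 0, 0, 0, 0, 0, 0, 0, 0, 0]
}}

```text
time_s: 3.02
eef_pos: [0.5509, 0.1981, 0.3033]
tcp_rot: [[0.982, 0.187, -0.006], [0.187, -0.982, 0.041], [0.002, -0.041, -0.999]]
force: [0.6, -1.0, 0.2]
finger_gap: 1.004
grasp_force: 0.0
```

```bash
python3 d.py .5464 .2495 .216 6
```

```text
rot [-2.36  0.01  4.76] d_now [ 0.005  -0.0477  0.0893] d_after [ 0.0009 -0.0516  0.0873] t 3.02 F [ 0.6 -1.   0.2] gap 1.004 grip 0.0 pos [0.5509 0.1981 0.3033]
```

```bash
python3 -c "
from bench import r
s=r.state();print(s['joints'],s['joint_efforts'])"
```

```text
[ 10.69951311  18.50545255  13.38543171  84.79010562   2.3598339
 179.94313835] [ 1.03162788e-01 -4.85378551e+01  2.98135525e+01 -2.23929319e-02
  1.46802329e-01 -1.83468200e-05]
```

Joint 6 is at its +180 limit, so I'll use the half-turn equivalent, with yaw 186.

Scaled: -10.3 degrees / 229.1831 = -0.0449.

Emit:
{"op": "step_hand", "data": {
  "steps": [0, 0, 0, -0.0103, 0, 0, 0, 0, 0, 0, 0, -0.0449, 0, 0, 0, 0, 0, -0.0449, 0, 0, 0, 0, 0, -0.0449, 0, 0, 0, 0, 0, -0.0449, 0, 0, 0, 0, 0, -0.0449, 0, 0, 0, 0, 0, -0.0449, 0, 0, 0, 0, 0, -0.0449, 0, 0, 0, 0, 0, -0.0449, 0, 0, 0, 0, 0, -0.0449, 0, 0, 0, 0, 0, -0.0449, 0, 0, 0, 0, 0, -0.0449, 0, 0, 0, 0, 0, -0.0449, 0, 0, 0, 0, 0, -0.0449, 0, 0, 0, 0, 0, -0.0449, 0, 0, 0, 0, 0, -0.0449, 0, 0, 0, 0, 0, -0.0449, 0, 0, 0, 0, 0, -0.0449, 0, 0, 0, 0, 0, 0],
  "quiet": true
}}

```text
ok
```

```bash
python3 d.py .5464 .2495 .30 186
```

```text
rot [0.22 0.1  0.27] d_now [-0.0003  0.0575  0.0037] d_after [-0.      0.0575  0.0035] t 5.4 F [ 0.9 -0.3  0.2] gap 0.999 grip 0.0 pos [0.5524 0.1923 0.3035]
```

Scaled: 0.029 m is 0.464, 0.0285 m is 0.456, 0.27 degrees / 229.1831 = 0.0012.

Emit:
{"op": "step_hand", "data": {
  "steps": [0, 0.464, 0.032, 0.001, 0.0004, 0.0012, 0, 0.456, 0.024, 0, 0, 0, 0, 0, 0, 0, 0, 0, 0, 0, 0, 0, 0, 0],
  "quiet": true
}}

```text
ok
```

```bash
python3 d.py .5464 .2495 .216 186; python3 - <<'E'
from bench import r
import cv2,pickle
f=r.grab_frame("wrist");pickle.dump(f,open("w2.pkl","wb"));cv2.imwrite("pics/w2.png",f["color"][:,:,::-1])
E
```

```text
rot [ 0.02 -0.02  0.01] d_now [-0.0004  0.0001  0.0839] d_after [-0.0004  0.0001  0.0839] t 5.9 F [ 0.6  0.1 -0.2] gap 0.999 grip 0.0 pos [0.546  0.2493 0.2999]
```

View pics/w2.png

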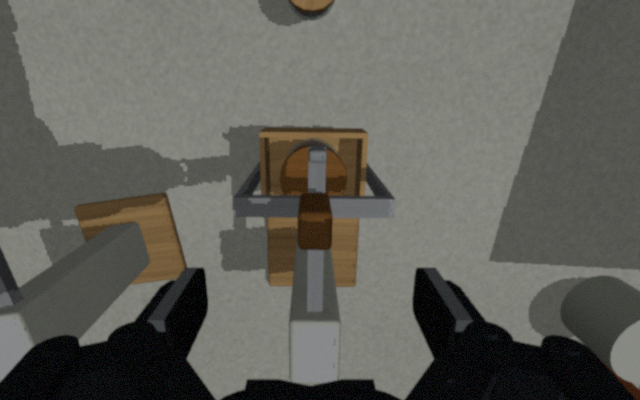

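The block sits centred between the fingers at column ~315, so I'll descend and grip.

Scaled: 0.025 m is 0.4, 0.02 m is 0.32.

Emit:
{"op": "step_hand", "data": {
  "steps": [0, 0, 0.4, 0, 0, 0, 0, 0, 0.4, 0, 0, 0, 0, 0, 0.32, 0, 0, 0, 0, 0, 0.224, 0, 0, 0, 0, 0, 0, 0, 0, 0],
  "finger_gap": 1.0,
  "quiet": true
}}

```text
ok
```

```bash
python3 d.py .5464 .2495 .216 186
```

```text
rot [ 0.03 -0.14  0.03] d_now [-0.001   0.0004 -0.001 ] d_after [-0.001   0.0004 -0.001 ] t 6.58 F [ 0.1 -0.5 -0.1] gap 1.0 grip 0.0 pos [0.5455 0.249  0.215 ]
```

Emit:
{"op": "step_hand", "data": {
  "steps": [0, 0, 0, 0, 0, 0, 0, 0, 0, 0, 0, 0, 0, 0, 0, 0, 0, 0, 0, 0, 0, 0, 0, 0, 0, 0, 0, 0, 0, 0, 0, 0, 0, 0, 0, 0],
  "finger_gap": 0.0,
  "clamp_n": 60
}}

```text
time_s: 7.32
eef_pos: [0.5462, 0.25, 0.2165]
tcp_rot: [[-0.994, -0.106, 0.001], [-0.106, 0.994, 0.002], [-0.001, 0.002, -1.0]]
force: [-0.7, 0.7, 3.7]
finger_gap: 0.231
grasp_force: 59.2
```

```bash
python3 d.py .5464 .2495 .246 186
```

```text
rot [0.09 0.04 0.11] d_now [-0.0002 -0.0004 -0.0295] d_after [-0.0001 -0.0005 -0.0295] t 7.33 F [-0.7  0.7  3.7] gap 0.231 grip 59.2 pos [0.5462 0.25   0.2165]
```

Scaled: -0.01 m is -0.16.

Emit:
{"op": "step_hand", "data": {
  "steps": [0, 0, -0.16, 0, 0, 0, 0, 0, -0.16, 0, 0, 0, 0, 0, -0.16, 0, 0, 0, 0, 0, 0, 0, 0, 0, 0, 0, 0, 0, 0, 0]
}}

```text
time_s: 7.95
eef_pos: [0.5459, 0.2496, 0.2457]
tcp_rot: [[-0.994, -0.106, -0.001], [-0.106, 0.994, 0.001], [0.001, 0.001, -1.0]]
force: [0.3, -0.1, -4.0]
finger_gap: 0.224
grasp_force: 58.8
```

```bash
python3 d.py .42 .236 .247 186
```

```text
rot [ 0.05 -0.04  0.09] d_now [ 0.1267 -0.0002 -0.0012] d_after [ 0.1267 -0.0004 -0.0013] t 7.95 F [ 0.3 -0.1 -4. ] gap 0.224 grip 58.8 pos [0.5459 0.2496 0.2457]
```

Scaled: 0.025 m is 0.4, 0.02 m is 0.32.

Emit:
{"op": "step_hand", "data": {
  "steps": [0.16, 0, -0.016, 0, 0, 0, 0.32, 0, 0, 0, 0, 0, 0.4, 0, 0, 0, 0, 0, 0.4, 0, 0, 0, 0, 0, 0.4, 0, 0, 0, 0, 0, 0.24, 0, 0, 0, 0, 0, 0.112, 0, 0, 0, 0, 0, 0, 0, 0, 0, 0, 0]
}}

```text
time_s: 8.95
eef_pos: [0.4197, 0.2363, 0.2471]
tcp_rot: [[-0.994, -0.106, 0.0], [-0.106, 0.994, 0.001], [-0.0, 0.001, -1.0]]
force: [0.5, 0.2, -3.6]
finger_gap: 0.224
grasp_force: 58.7
```

```bash
python3 d.py .428 -.192 .262 171.4
```

```text
rot [ 0.07  0.   14.71] d_now [ 0.0373 -0.4267 -0.0154] d_after [-0.0722 -0.4222 -0.0149] t 8.95 F [ 0.5  0.2 -3.6] gap 0.224 grip 58.7 pos [0.4197 0.2363 0.2471]
```

Scaled: -0.04 m is -0.64, -0.005 m is -0.08, 4.9 degrees / 229.1831 = 0.0214.

Emit:
{"op": "step_hand", "data": {
  "steps": [0, 0, -0.08, 0, 0, 0.0214, 0, 0, -0.08, 0, 0, 0.0214, 0, 0, -0.08, 0, 0, 0.0214, -0.0416, -0.24, 0, 0, 0, 0, -0.0816, -0.48, 0, 0, 0, 0, -0.1088, -0.64, 0, 0, 0, 0, -0.1088, -0.64, 0, 0, 0, 0, -0.1088, -0.64, 0, 0, 0, 0, -0.1088, -0.64, 0, 0, 0, 0, -0.1088, -0.64, 0, 0, 0, 0, -0.1088, -0.64, 0, 0, 0, 0, -0.1088, -0.64, 0, 0, 0, 0, -0.1088, -0.64, 0, 0, 0, 0, -0.0816, -0.48, 0, 0, 0, 0, -0.0592, -0.352, 0, 0, 0, 0, -0.0144, -0.08, 0, 0, 0, 0, 0, 0, 0, 0, 0, 0, 0, 0, 0, 0, 0, 0]
}}

```text
time_s: 11.2
eef_pos: [0.4273, -0.1911, 0.2615]
tcp_rot: [[-0.989, 0.149, -0.001], [0.149, 0.989, 0.001], [0.001, 0.001, -1.0]]
force: [-1.0, 0.5, -4.2]
finger_gap: 0.223
grasp_force: 59.4
```

```bash
python3 d.py .428 -.192 .262 171.4
python3 - <<'E'
from bench import r
import cv2,pickle
d={}
for n in("wrist","scene","top"):
    d[n]=r.grab_frame(n)
pickle.dump(d,open("f3.pkl","wb"))
cv2.imwrite("pics/w3.png",d["wrist"]["color"][:,:,::-1])
cv2.imwrite("pics/s3.png",cv2.resize(d["scene"]["color"][100:300,200:420,::-1],None,fx=3,fy=3,interpolation=cv2.INTER_CUBIC))
E
```

```text
rot [ 0.07 -0.06  0.06] d_now [-0.0008 -0.0007 -0.0005] d_after [-0.0008 -0.0007 -0.0005] t 11.2 F [-1.   0.5 -4.2] gap 0.223 grip 59.4 pos [ 0.4273 -0.1911  0.2615]
```

View pics/w3.png

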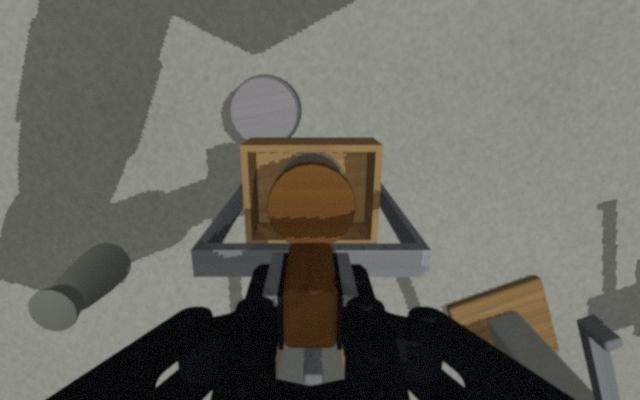

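View pics/s3.png

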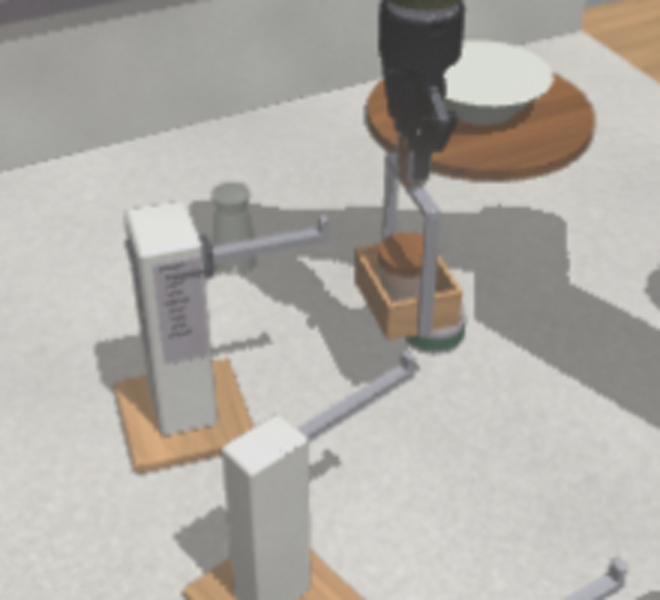

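The hook's stop is at (313,377) in the wrist view, in line with the block, and the caddy clears the can. I'll slide it in along the hook.

Scaled: -0.025 m is -0.4, -0.02 m is -0.32.

Emit:
{"op": "step_hand", "data": {
  "steps": [-0.16, 0, 0, 0, 0, 0, -0.32, 0, 0, 0, 0, 0, -0.4, 0, 0, 0, 0, 0, -0.4, 0, 0, 0, 0, 0, -0.4, 0, 0, 0, 0, 0, -0.32, 0, 0, 0, 0, 0, -0.16, 0, 0, 0, 0, 0, -0.08, 0, 0, 0, 0, 0, 0, 0, 0, 0, 0, 0, 0, 0, 0.128, 0, 0, 0, 0, 0, 0.16, 0, 0, 0, 0, 0, 0.16, 0, 0, 0, 0, 0, 0, 0, 0, 0]
}}

```text
time_s: 12.98
eef_pos: [0.5651, -0.2124, 0.2319]
tcp_rot: [[-0.989, 0.15, -0.003], [0.15, 0.989, 0.002], [0.003, 0.002, -1.0]]
force: [-0.1, -0.1, -3.7]
finger_gap: 0.227
grasp_force: 59.2
```

```bash
python3 d.py .5665 -.2129 .2085 171.4
```

```text
rot [ 0.1  -0.18 -0.01] d_now [-0.0015 -0.0004  0.0234] d_after [-0.0015 -0.0003  0.0234] t 12.97 F [-0.1 -0.1 -3.7] gap 0.227 grip 59.2 pos [ 0.5651 -0.2124  0.2319]
```

Scaled: 0.005 m is 0.08, 0.004 m is 0.064.

Emit:
{"op": "step_hand", "data": {
  "steps": [0, 0, 0.08, 0, 0, 0, 0, 0, 0.08, 0, 0, 0, 0, 0, 0.08, 0, 0, 0, 0, 0, 0.064, 0, 0, 0, 0, 0, 0.048, 0, 0, 0, 0, 0, 0, 0, 0, 0, 0, 0, 0, 0, 0, 0]
}}

```text
time_s: 13.85
eef_pos: [0.5662, -0.2129, 0.2118]
tcp_rot: [[-0.989, 0.15, -0.0], [0.15, 0.989, 0.001], [0.0, 0.001, -1.0]]
force: [0.4, -2.1, 0.8]
finger_gap: 0.222
grasp_force: 59.8
```

```bash
python3 d.py .5665 -.2129 .2085 171.4
```

```text
rot [ 0.03 -0.   -0.  ] d_now [-0.0004  0.      0.0033] d_after [-0.0003  0.      0.0033] t 13.85 F [ 0.4 -2.1  0.8] gap 0.222 grip 59.8 pos [ 0.5662 -0.2129  0.2118]
```

Emit:
{"op": "step_hand", "data": {
  "steps": [0, 0, 0, 0, 0, 0, 0, 0, 0, 0, 0, 0, 0, 0, 0, 0, 0, 0, 0, 0, 0, 0, 0, 0, 0, 0, 0, 0, 0, 0, 0, 0, 0, 0, 0, 0, 0, 0, 0, 0, 0, 0, 0, 0, 0, 0, 0, 0, 0, 0, 0, 0, 0, 0, 0, 0, 0, 0, 0, 0, 0, 0, 0, 0, 0, 0, 0, 0, 0, 0, 0, 0, 0, 0, 0, 0, 0, 0, 0, 0, 0, 0, 0, 0, 0, 0, 0, 0, 0, 0, 0, 0, 0, 0, 0, 0, 0, 0, 0, 0, 0, 0, 0, 0, 0, 0, 0, 0, 0, 0, 0, 0, 0, 0, 0, 0, 0, 0, 0, 0],
  "finger_gap": 1.0
}}

```text
time_s: 16.35
eef_pos: [0.5659, -0.2127, 0.2114]
tcp_rot: [[-0.989, 0.15, -0.001], [0.15, 0.989, 0.001], [0.001, 0.001, -1.0]]
force: [0.1, -0.7, 0.1]
finger_gap: 0.999
grasp_force: 0.0
```

```bash
python3 - <<'E'
from bench import r
import cv2,numpy as np,pickle
a=r.grab_frame("wrist")["color"][:,:,::-1];b=r.grab_frame("scene")["color"][:,:,::-1]
cv2.imwrite("pics/c4.png",np.vstack([cv2.resize(a,(480,300)),cv2.resize(b[130:280,220:460],(480,300),interpolation=cv2.INTER_CUBIC)]))
E
```

```text
(no output)
```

View pics/c4.png

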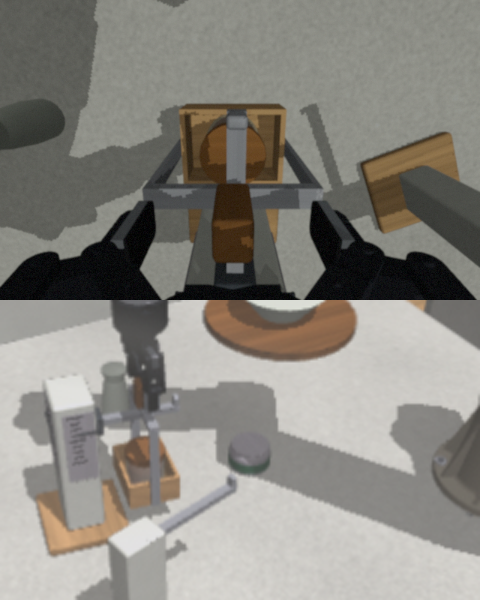

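The caddy hangs level on the hook, and the block (232,225) is clear of both fingers. I'll wait a little longer, then grip again in place.

Emit:
{"op": "step_hand", "data": {
  "steps": [0, 0, 0, 0, 0, 0, 0, 0, 0, 0, 0, 0, 0, 0, 0, 0, 0, 0, 0, 0, 0, 0, 0, 0, 0, 0, 0, 0, 0, 0, 0, 0, 0, 0, 0, 0, 0, 0, 0, 0, 0, 0, 0, 0, 0, 0, 0, 0, 0, 0, 0, 0, 0, 0, 0, 0, 0, 0, 0, 0, 0, 0, 0, 0, 0, 0, 0, 0, 0, 0, 0, 0, 0, 0, 0, 0, 0, 0, 0, 0, 0, 0, 0, 0, 0, 0, 0, 0, 0, 0, 0, 0, 0, 0, 0, 0],
  "finger_gap": 1.0,
  "quiet": true
}}

```text
ok
```

Emit:
{"op": "step_hand", "data": {
  "steps": [0, 0, 0, 0, 0, 0, 0, 0, 0, 0, 0, 0, 0, 0, 0, 0, 0, 0, 0, 0, 0, 0, 0, 0, 0, 0, 0, 0, 0, 0, 0, 0, 0, 0, 0, 0],
  "finger_gap": 0.0,
  "clamp_n": 60
}}

```text
time_s: 19.2
eef_pos: [0.5659, -0.2127, 0.2114]
tcp_rot: [[-0.989, 0.15, -0.001], [0.15, 0.989, 0.001], [0.001, 0.001, -1.0]]
force: [0.3, 0.3, 0.4]
finger_gap: 0.225
grasp_force: 60.9
```

```bash
python3 d.py .5665 -.2129 .2615 171.4
```

```text
rot [ 0.05 -0.04 -0.  ] d_now [-0.0006 -0.0001 -0.0501] d_after [-0.0006 -0.0001 -0.0501] t 19.2 F [0.3 0.3 0.4] gap 0.225 grip 60.9 pos [ 0.5659 -0.2127  0.2114]
```

Scaled: 0.025 m is 0.4, 0.02 m is 0.32.

Emit:
{"op": "step_hand", "data": {
  "steps": [0, 0, -0.096, 0, 0, 0, 0, 0, -0.128, 0, 0, 0, 0, 0, -0.16, 0, 0, 0, 0, 0, -0.16, 0, 0, 0, 0, 0, -0.16, 0, 0, 0, 0, 0, -0.128, 0, 0, 0, 0, 0, 0, 0, 0, 0, 0.16, 0, 0, 0, 0, 0, 0.32, 0, 0, 0, 0, 0, 0.4, 0, 0, 0, 0, 0, 0.4, 0, 0, 0, 0, 0, 0.4, 0, 0, 0, 0, 0, 0.32, 0, 0, 0, 0, 0, 0.16, 0, 0, 0, 0, 0, 0.08, 0, 0, 0, 0, 0, 0, 0, 0, 0, 0, 0]
}}

```text
time_s: 21.2
eef_pos: [0.4276, -0.1919, 0.2635]
tcp_rot: [[-0.989, 0.15, -0.0], [0.15, 0.989, 0.001], [0.0, 0.001, -1.0]]
force: [0.3, -0.2, -3.8]
finger_gap: 0.226
grasp_force: 60.4
```

```bash
python3 d.py .447 -.034 .250 194
```

```text
rot [ 5.000e-02 -1.000e-02 -2.261e+01] d_now [0.0045 0.159  0.0137] d_after [-0.057   0.1485  0.0135] t 21.2 F [ 0.3 -0.2 -3.8] gap 0.226 grip 60.4 pos [ 0.4276 -0.1919  0.2635]
```

Scaled: 0.035 m is 0.56, 0.03 m is 0.48, -5.7 degrees / 229.1831 = -0.0249.

Emit:
{"op": "step_hand", "data": {
  "steps": [0, 0, 0, 0, 0, -0.0244, 0, 0, 0, 0, 0, -0.0244, 0, 0, 0, 0, 0, -0.0249, 0, 0, 0, 0, 0, -0.0249, -0.096, 0.248, 0.032, 0, 0, 0, -0.184, 0.48, 0.048, 0, 0, 0, -0.216, 0.56, 0.048, 0, 0, 0, -0.216, 0.56, 0.048, 0, 0, 0, -0.152, 0.4, 0.032, 0, 0, 0, -0.048, 0.128, 0, 0, 0, 0, 0, 0, 0, 0, 0, 0, 0, 0, 0, 0, 0, 0]
}}

```text
time_s: 22.7
eef_pos: [0.4471, -0.0344, 0.2507]
tcp_rot: [[-0.971, -0.241, -0.0], [-0.241, 0.971, 0.001], [0.0, 0.001, -1.0]]
force: [0.2, 0.2, -3.3]
finger_gap: 0.227
grasp_force: 60.4
```

```bash
python3 d.py .583 .0005 .2505 194
```

```text
rot [ 0.04 -0.02 -0.06] d_now [-1.404e-01  1.200e-03  1.000e-04] d_after [-0.1404  0.001   0.0002] t 22.7 F [ 0.2  0.2 -3.3] gap 0.227 grip 60.4 pos [ 0.4471 -0.0344  0.2507]
```

Scaled: -0.025 m is -0.4, -0.02 m is -0.32.

Emit:
{"op": "step_hand", "data": {
  "steps": [-0.16, 0.0096, 0, 0, 0, 0, -0.32, 0.0096, 0, 0, 0, 0, -0.4, 0, 0, 0, 0, 0, -0.4, 0, 0, 0, 0, 0, -0.4, 0, 0, 0, 0, 0, -0.32, 0, 0, 0, 0, 0, -0.16, 0, 0, 0, 0, 0, -0.08, 0, 0, 0, 0, 0, 0, 0, 0, 0, 0, 0, 0, 0, 0.128, 0, 0, 0, 0, 0, 0.16, 0, 0, 0, 0, 0, 0.144, 0, 0, 0, 0, 0, 0, 0, 0, 0, 0, 0, 0, 0, 0, 0]
}}

```text
time_s: 24.45
eef_pos: [0.5825, 0.0011, 0.2237]
tcp_rot: [[-0.97, -0.242, -0.001], [-0.242, 0.97, 0.001], [0.0, 0.001, -1.0]]
force: [0.3, 0.3, -2.3]
finger_gap: 0.229
grasp_force: 60.3
```

```bash
python3 d.py .583 .0005 .218 194
```

```text
rot [ 0.06 -0.02 -0.  ] d_now [-0.0004 -0.0007  0.0057] d_after [-0.0004 -0.0007  0.0057] t 24.45 F [ 0.3  0.3 -2.3] gap 0.229 grip 60.3 pos [0.5825 0.0011 0.2237]
```

Scaled: 0.002 m is 0.032.

Emit:
{"op": "step_hand", "data": {
  "steps": [0, 0, 0.032, 0, 0, 0, 0, 0, 0, 0, 0, 0, 0, 0, 0, 0, 0, 0]
}}

```text
time_s: 24.82
eef_pos: [0.5826, 0.0011, 0.2217]
tcp_rot: [[-0.97, -0.242, -0.0], [-0.242, 0.97, 0.001], [0.0, 0.001, -1.0]]
force: [-0.2, -0.3, -3.2]
finger_gap: 0.223
grasp_force: 60.3
```

Emit:
{"op": "step_hand", "data": {
  "steps": [0, 0, 0.032, 0, 0, 0, 0, 0, 0, 0, 0, 0, 0, 0, 0, 0, 0, 0]
}}

```text
time_s: 25.2
eef_pos: [0.5825, 0.0011, 0.2196]
tcp_rot: [[-0.97, -0.242, -0.001], [-0.242, 0.97, 0.001], [0.0, 0.001, -1.0]]
force: [-0.1, 0.0, -3.5]
finger_gap: 0.227
grasp_force: 60.3
```

Scaled: 0.002 m is 0.032.

Emit:
{"op": "step_hand", "data": {
  "steps": [0, 0, 0.032, 0, 0, 0, 0, 0, 0, 0, 0, 0, 0, 0, 0, 0, 0, 0]
}}

```text
time_s: 25.58
eef_pos: [0.5824, 0.0011, 0.2175]
tcp_rot: [[-0.97, -0.242, -0.001], [-0.242, 0.97, 0.001], [0.0, 0.001, -1.0]]
force: [0.1, 0.8, -3.1]
finger_gap: 0.226
grasp_force: 60.3
```

Emit:
{"op": "step_hand", "data": {
  "steps": [0, 0, 0.016, 0, 0, 0, 0, 0, 0, 0, 0, 0, 0, 0, 0, 0, 0, 0]
}}

```text
time_s: 25.95
eef_pos: [0.5825, 0.0011, 0.2166]
tcp_rot: [[-0.97, -0.242, -0.001], [-0.242, 0.97, 0.001], [0.0, 0.001, -1.0]]
force: [-0.1, 0.2, -4.2]
finger_gap: 0.226
grasp_force: 60.3
```

Scaled: 0.0015 m is 0.024.

Emit:
{"op": "step_hand", "data": {
  "steps": [0, 0, 0.024, 0, 0, 0, 0, 0, 0, 0, 0, 0, 0, 0, 0, 0, 0, 0]
}}

```text
time_s: 26.32
eef_pos: [0.5827, 0.0011, 0.2154]
tcp_rot: [[-0.97, -0.242, 0.0], [-0.242, 0.97, 0.001], [-0.0, 0.001, -1.0]]
force: [0.0, 0.4, -0.5]
finger_gap: 0.226
grasp_force: 60.7
```

Emit:
{"op": "step_hand", "data": {
  "steps": [0, 0, 0.016, 0, 0, 0, 0, 0, 0, 0, 0, 0, 0, 0, 0, 0, 0, 0],
  "only": "eef|force"
}}

```text
eef_pos: [0.5827, 0.0011, 0.2154]
force: [-2.1, 0.6, 4.7]
grasp_force: 61.8
```

Contact is at TCP z 0.2154, so I'll release, raise and check.

Emit:
{"op": "step_hand", "data": {
  "steps": [0, 0, -0.008, 0, 0, 0, 0, 0, 0, 0, 0, 0, 0, 0, 0, 0, 0, 0, 0, 0, 0, 0, 0, 0, 0, 0, 0, 0, 0, 0, 0, 0, 0, 0, 0, 0, 0, 0, 0, 0, 0, 0, 0, 0, -0.16, 0, 0, 0, 0, 0, -0.32, 0, 0, 0, 0, 0, -0.4, 0, 0, 0, 0, 0, -0.4, 0, 0, 0, 0, 0, -0.32, 0, 0, 0, 0, 0, 0, 0, 0, 0, 0, 0, 0, 0, 0, 0, 0, 0, 0, 0, 0, 0, 0, 0, 0, 0, 0, 0],
  "finger_gap": 1.0
}}

```text
time_s: 28.7
eef_pos: [0.5822, 0.0011, 0.3138]
tcp_rot: [[-0.97, -0.242, -0.002], [-0.242, 0.97, 0.001], [0.002, 0.002, -1.0]]
force: [-0.3, 0.6, -0.2]
finger_gap: 0.997
grasp_force: 0.0
```

```bash
python3 - <<'E'
from bench import r
import cv2,numpy as np
a=r.grab_frame("wrist")["color"][:,:,::-1];b=r.grab_frame("scene")["color"][:,:,::-1]
cv2.imwrite("pics/c5.png",np.vstack([cv2.resize(a,(480,300)),cv2.resize(b[150:350,160:480],(480,300),interpolation=cv2.INTER_CUBIC)]))
E
```

```text
(no output)
```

View pics/c5.png

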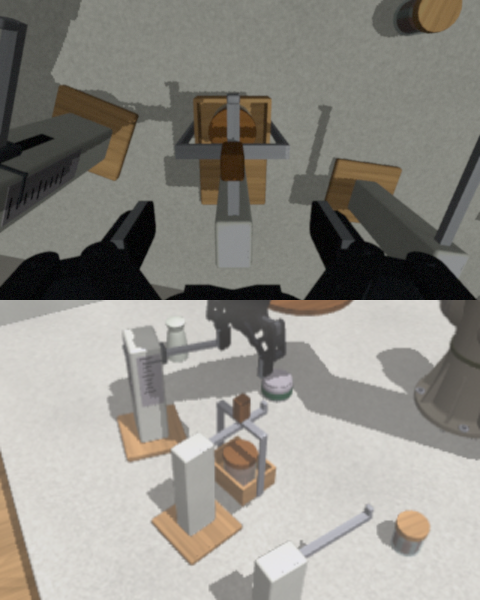

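The caddy hangs level on rail_b (block at (232,160) in the wrist view), the fingers are clear and the bystanders are in place. I'll hand the job in.

Emit:
{"op": "step_hand", "data": {
  "steps": [0, 0, 0, 0, 0, 0, 0, 0, 0, 0, 0, 0, 0, 0, 0, 0, 0, 0, 0, 0, 0, 0, 0, 0, 0, 0, 0, 0, 0, 0, 0, 0, 0, 0, 0, 0, 0, 0, 0, 0, 0, 0, 0, 0, 0, 0, 0, 0],
  "quiet": true
}}

```text
ok
```

```bash
python3 -c "
from bench import r
print(r.close_job())"
```

```text
the job is handed in; nothing more can be done
None
```

The caddy was hung on the scale and let go for over 4 s, and it now hangs level on rail_b with the fingers clear and the bystanders unmoved in the pictures; the job is handed in at about 30 s of 58, with no verdict returned.

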